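File the red specimen in its tilt-out bin

TASK

Put the red specimen mount away in the red bin: tip the red bin well forward on its bottom pivot by its tab, put the mount inside, and push the bin back until it clicks fully shut. Leave the blue bin shut and the black mounts where they are.

Things in the scene. Friction and masses are not known exactly. Their poses are not given: they have to be found in the camera images.
- red_unit: grey housing of the red bin, fixed, open in front: 92 mm deep (x), 104 wide (y), 130 high, walls 4. Origin: centre of its underside, 8 above the table on an aluminium plate. Its x points from front to back, y to its left, z up; roof's front edge at x -46, z 130. The identical blue unit stands beside it, centres 112 apart, on either side; both face the same way (yaw 0 to 20 degrees).
- red_bin_pivot (a point): middle of the red bin's level pivot axis (along the unit's y), at x -40, z 14 mm of the unit; fixed, axes as the unit's. With the bin fully tipped its front panel slopes up and forward from here at 43 degrees from vertical; the mouth between roof edge and panel top is then 58 wide (x -6 to -64 from here) and 88 across, and at x -33 the panel's inner face is 33 above this point.
- red_bin (a joint): tilt of the red bin in rad: 0 shut and clicked in, 0.75 tipped forward (to the unit's -x, towards the robot) to its stop. Hinge friction (0.08 N m) keeps it where it is left. A sprung catch holds it shut: about 5 N level at the tab pulls it out of the catch or pushes it in; stopped short of the click, the bin stands up to 0.15 open.
- red_bin_tab (a point): pinch point on the red bin's pull tab, moving with the bin. The tab is an upright red fin, 8 mm thick (across the unit's y), 24 high, with a round front end, sticking 33 forward from the middle of the front panel's top (panel 98 high, 5 thick). The point is 12 from the tab's front end, half-way up; from the pivot it is 28 forward and 97 up when shut. It can be pinched from above, shut or tipped.
- red_bin_inside (a point): middle of the red bin's hollow (70 mm front to back, 88 across, back wall 50 high), turning with the bin: 33 behind and 30 above the pivot when shut; the bin's floor is 32 below it. Axes as the unit's when shut.
- blue_bin (a joint): tilt of the identical blue bin beside it, 0 shut; leave it shut.
- blue_bin_tab (a point): the same point on the blue bin's pull tab.
- red_mount_center (a point): centre of the red specimen mount: a loose polished dark-red resin disc, 30 mm across and 14 thick, lying flat on the table, with a small white paper label on top; about 25 g; z axis is the disc's.
- black_mount_a_center (a point): centre of a black resin mount, 30 mm across, 15 thick; a bystander.
- black_mount_b_center (a point): centre of a black resin mount, 30 mm across, 17 thick; a bystander.
Things that resemble listed ones, but are neither listed nor needed, are in the scene too. What is shaped like the part that bears red_mount_center but green or turquoise is not meant.

How it is judged:
By the outcome, as a careful person would: the job done as asked, in the order asked, and still so for the second after the job is handed in, with the robot touching nothing.
It also fails if it takes over 72 s, if anything falls off the work surface, if the arm or the gripper's body presses on something with over 40 N, if the wrist force passes 120 N, or if a joint passes its speed limit or range.

ROBOT

A 6-joint arm with a two-finger parallel gripper is mounted at the origin on a cart in front of the work surface, level with it; the furniture and walls round the work are solid. World frame = base frame: x ahead of the robot, y to its left, z up, the work surface at z = 0. Lengths are in m, angles in rad, forces in N, time in s.
With the tool pointing down it reaches from about 0.35 to 1 m from the base axis. Payload 7.1 kg.
Tool frame: the origin (TCP) lies between the finger pads; the fingertips stand 22 mm ahead of it and the grasp point (between the pads) lies 3 mm ahead of it; z points along the fingers, y is the line along which they close (so a half turn about z gives the same grasp; the last joint's range is limited). The gripper opens to 85 mm and grips with 20 to 120 N. Pads are 22 mm wide; open, the fingers measure 114 mm over their backs; the gripper's body (76 mm by 85 mm) begins 54 mm behind the grasp point. The pads swing forward as they close: fully open they stand 13 mm farther back than shut.
Start: joints at [-1.128, 0.423, 1.63, -0, 1.089, -0.019], TCP at [0.278, -0.56, 0.253] pointing down, gripper open.
Joint ranges: [-3, 3], [-0.9, 2.11], [0.09, 2.58], [-1.31, 4.45], [0.11, 2.69], [-2.54, 2.54]. Speed limits (rad/s): [2.39, 2.39, 3.01, 3.14, 3.14, 3.14].

INTERFACE

Orientations are given as a rotation vector (axis times angle).
In Python, from rig import manip gives the robot as it stands. The module is installed in compiled form; this text tells all that it offers. Calls block until the motion is done:
- manip.move_to(position, orientation): joint-space move of the TCP to a pose.
- manip.servo_line(position, orientation=None, rate=0.15): straight line of the TCP; orientation=None keeps the orientation; rate is the mean speed in m/s.
- manip.set_joints(angles): joint-space move.
- manip.command_gripper(opening, f_grip=None): finger opening in m; f_grip is the grip in N (None keeps the last); returns when the fingers have stopped.
- manip.hold(seconds).
- manip.solve_ik(position, orientation): joint angles nearest the present ones, or None.
- manip.camera(name): name is "side" or "top"; returns a dict with "image" (480x640x3 uint8, red, green, blue), "fx", "fy", "cx", "cy" (pixels), "cam_to_world" (4x4, takes a point from camera to world coordinates). Camera axes: x right, y down, z forward; pixel columns grow to the right and rows downward; lengths in m; the calibration is good to about 2 mm. A picture is of the moment at which its call begins. There is no depth.
A pose or a line that the arm cannot do raises manip.IKError and nothing moves.
- manip.sign_off(): hands the job in; it is judged then, once.
Readings, each from a call of its own:
- manip.get_time(): time.
- manip.get_joint_positions(): joint angles.
- manip.get_joint_vel(): joint speeds.
- manip.get_tau(): joint torques, N m.
- manip.get_position(): TCP position.
- manip.get_ee_rot(): TCP orientation.
- manip.get_contact_force(): force on the tool from outside, world axes, zero at the start.
- manip.get_torque(): the same for the moment, N m.
- manip.get_width(): finger opening in m.
- manip.get_grip_force(): force on a finger pad.
Only numpy, scipy, OpenCV 4.12 (cv2) and the standard library are available. Lean on these libraries where they do the work, as an engineer would, in place of code of your own. Each camera call takes 0.05 s, during which the arm holds its last target. There are 200 camera calls.

## Working session

There is one attempt and no reset: what is moved stays moved. The work goes in short steps, each a Python script; the robot and the scene stay as the last script left them, time stands still between calls to the robot, and variables do not carry over. Pictures are saved under pics/ and viewed, at most 10 in all, crops included, and the job is handed in when it is done.

```bash
mkdir -p pics
cat > h.py <<'E'
import numpy as np, cv2
from rig import manip
from scipy.spatial.transform import Rotation as R
def save(cam,name,crop=None,scale=1):
    c=manip.camera(cam); im=c["image"][:,:,::-1]
    if crop: u0,v0,u1,v1=crop; im=im[v0:v1,u0:u1]
    im=cv2.resize(im,None,fx=scale,fy=scale,interpolation=cv2.INTER_CUBIC)
    cv2.imwrite("pics/"+name,im); return c
def onplane(c,u,v,z):
    T=c["cam_to_world"]; d=T[:3,:3]@np.array([(u-c["cx"])/c["fx"],(v-c["cy"])/c["fy"],1])
    o=T[:3,3]; return o+d*(z-o[2])/d[2]
def proj(c,p):
    T=np.linalg.inv(c["cam_to_world"]); q=T[:3,:3]@np.array(p)+T[:3,3]
    return np.array([c["fx"]*q[0]/q[2]+c["cx"],c["fy"]*q[1]/q[2]+c["cy"]])
def down(yaw): # tool z down, tool y axis along world direction yaw
    y=np.array([np.cos(yaw),np.sin(yaw),0]); z=np.array([0,0,-1.]); x=np.cross(y,z)
    return R.from_matrix(np.c_[x,y,z]).as_rotvec()
E
python3 - <<'E'
from h import *
for n in("top","side"):
    c=save(n,n+"0.png"); print(n,c["fx"],c["cx"],c["cy"],np.round(c["cam_to_world"],3).tolist())
print(manip.get_time(),manip.get_ee_rot(),R.from_rotvec(manip.get_ee_rot()).as_matrix().round(2).tolist())
E
```

```text
top 543.9674233115323 326.08669395767583 237.27163497646296 [[-0.03, -0.991, 0.127, 0.403], [-1.0, 0.03, -0.002, 0.161], [-0.001, -0.127, -0.992, 0.945], [0.0, 0.0, 0.0, 1.0]]
side 530.5305181478485 322.1287141804997 245.52708493835945 [[-0.967, -0.112, 0.231, 0.303], [-0.256, 0.478, -0.84, 0.901], [-0.016, -0.871, -0.491, 0.528], [0.0, 0.0, 0.0, 1.0]]
0.1 [-3.05689172e+00 -7.18687907e-01  4.81688853e-04] [[0.9, 0.45, -0.0], [0.45, -0.9, 0.0], [0.0, -0.0, -1.0]]
```

View pics/top0.png

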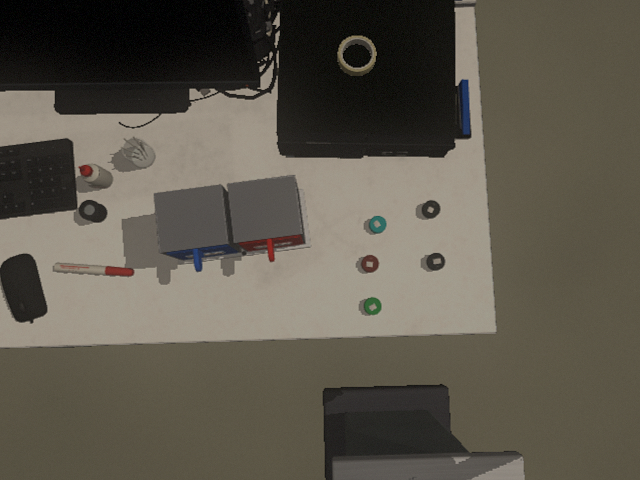

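View pics/side0.png

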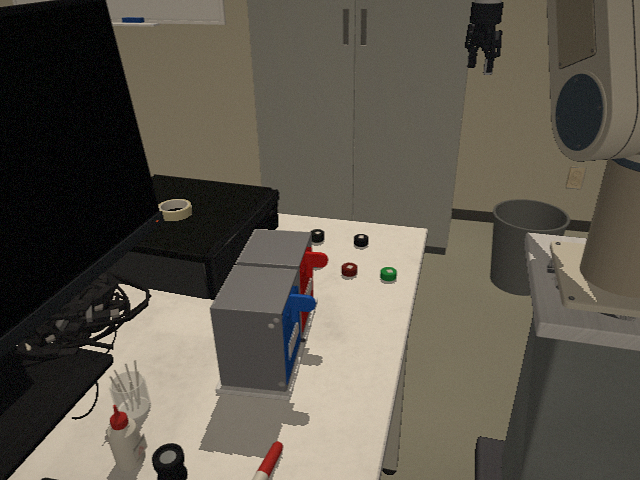

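The top view shows the dark-red disc at (370,264), green at (372,306), turquoise at (377,225), and the black ones at (431,209) and (436,261). The red tab runs to about (271,260) and the blue one to (198,270). Only the disc at (370,264) is dark red. I'll check it in a close crop.

Run:
```python
from h import *
c=save("top","crop1.png",(220,170,400,300),4.4)
im=c["image"].astype(int)
```

```text
(no output)
```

View pics/crop1.png

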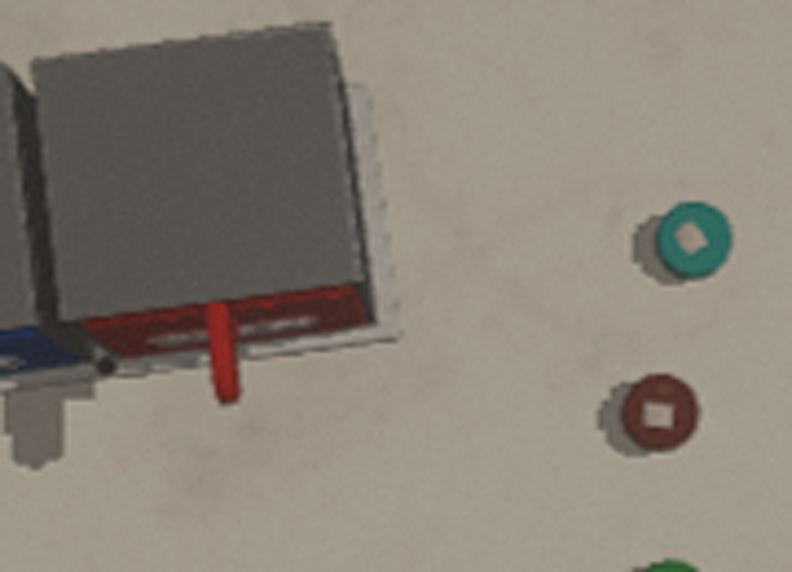

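The crop confirms it: dark-red disc with a white label at crop (661,412). The red unit's roof corners are at (32,60), (331,25), (365,283) and (60,320). The tab's front end is near (228,403).

Run:
```python
from h import *
from scipy.optimize import least_squares
c=manip.camera("top"); s=manip.camera("side")
f=lambda u,v:(220+(u+.5)/4.4-.5,170+(v+.5)/4.4-.5)
pts=[(32,60),(331,25),(365,283),(60,320)]
loc=[(46,52,130),(46,-52,130),(-46,-52,130),(-46,52,130)]
def w(q,l):
    l=np.array(l)/1000; C,S=np.cos(q[2]),np.sin(q[2])
    return np.array([q[0]+C*l[0]-S*l[1],q[1]+S*l[0]+C*l[1],l[2]+.008])
res=lambda q:np.concatenate([proj(c,w(q,l))-f(*p) for l,p in zip(loc,pts)])
r=least_squares(res,[.47,.25,.1]); print(r.x,np.degrees(r.x[2]),r.fun.round(1))
q=r.x
print("tab tip px side",proj(s,w(q,(-80,0,111))),"crop top",(proj(c,w(q,(-80,0,111)))-[220,170])*4.4)
print("roof front corners side",[proj(s,w(q,l)).round(1) for l in loc])
print("tab",w(q,(-68,0,111)),"pivot",w(q,(-40,0,14)))
im=c["image"].astype(int); 
m=onplane(c,*f(661,412),.0125); print("mount",m,proj(s,m))
# side blob of dark red
b=s["image"][255:285,335:365].astype(int); k=(b[:,:,0]>b[:,:,1]+35); v,u=np.nonzero(k); print("side blob",u.min()+335,u.max()+335,v.min()+255,v.max()+255, "pred")
for dz in(0,.014): print(proj(s,[m[0],m[1],dz]))
print([onplane(c,u,v,.015).round(3) for u,v in((431,209),(436,261),(377,225),(372,306))])
```

```text
[0.55339222 0.25051231 0.09524473] 5.457121156640706 [ 0.1 -0.2  0.2 -0.6 -0.3  0.3 -0.   0.5]
tab tip px side [328.85070095 260.40208704] crop top [227.18683295 405.07131976]
roof front corners side [array([236.1, 261.4]), array([255.7, 228.1]), array([312.4, 231.6]), array([299.1, 266. ])]
tab [0.48570042 0.24404546 0.119     ] pivot [0.51357352 0.24670828 0.022     ]
mount [0.47568391 0.08480746 0.0125    ] [349.44380353 266.76491171]
side blob 342 356 262 276 pred
[349.38366996 272.49627717]
[349.45107025 266.07231619]
[array([ 0.567, -0.025,  0.015]), array([ 0.476, -0.029,  0.015]), array([0.541, 0.07 , 0.015]), array([0.403, 0.084, 0.015])]
```

Run:
```python
from h import *
save("side","crop2.png",(220,220,380,340),5)
```

```text
(no output)
```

View pics/crop2.png

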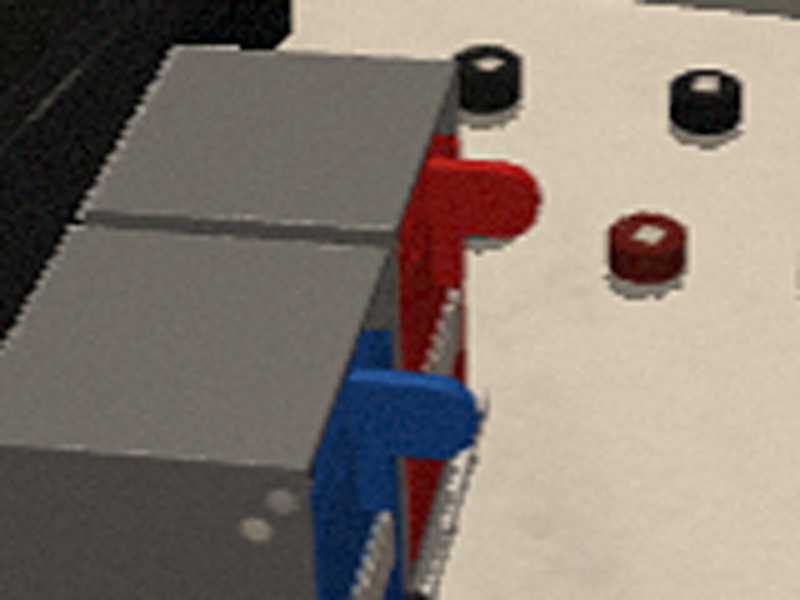

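The side crop agrees with the fit: red tab tip at about (328,260) against a predicted (329,260), and the disc near (349,270) as predicted. Next I'll pinch the tab.

```bash
cat >> h.py <<'E'
Q=(.5534,.2505,.0952)
U=R.from_euler('z',Q[2])
def W(x,y,z): return U.apply([x,y,z])+[Q[0],Q[1],.008]   # unit frame, m
def tabpose(th,lean,up=0,off=-.003):
    x,z=-.028+off,.097
    p=W(-.040+x*np.cos(th)-z*np.sin(th),0,.014+z*np.cos(th)+x*np.sin(th))
    zt=U.apply([np.sin(lean),0,-np.cos(lean)]); y=U.apply([0,-1,0])
    rot=R.from_matrix(np.c_[np.cross(y,zt),y,zt]).as_rotvec()
    return p-zt*(.003+up),rot
def st(t=""): print(t,round(manip.get_time(),1),manip.get_position().round(4),np.round(manip.get_contact_force(),1),round(manip.get_width(),4),round(manip.get_grip_force(),1))
E
python3 - <<'E'
from h import *
for th in(0,.4,.75): print([manip.solve_ik(*tabpose(th,.6*th,u)) is not None for u in(0,.08)])
manip.command_gripper(.045,40)
manip.move_to(*tabpose(0,0,.10)); st("above")
manip.servo_line(tabpose(0,0)[0],rate=.1); st("at tab")
manip.command_gripper(0,40); st("pinch")
save("side","pinch.png",(220,160,420,310),4)
E
```

```text
[True, True]
[True, True]
[False, False]
above 3.7 [0.4831 0.2433 0.222 ] [-0.4 -0.5  0.3] 0.0454 0.0
at tab 4.8 [0.4832 0.244  0.1226] [ 0.2  0.2 -0.1] 0.0448 0.0
pinch 5.3 [0.483  0.2435 0.1225] [-0.6 -4.4  6.5] 0.0075 41.7
```

View pics/pinch.png

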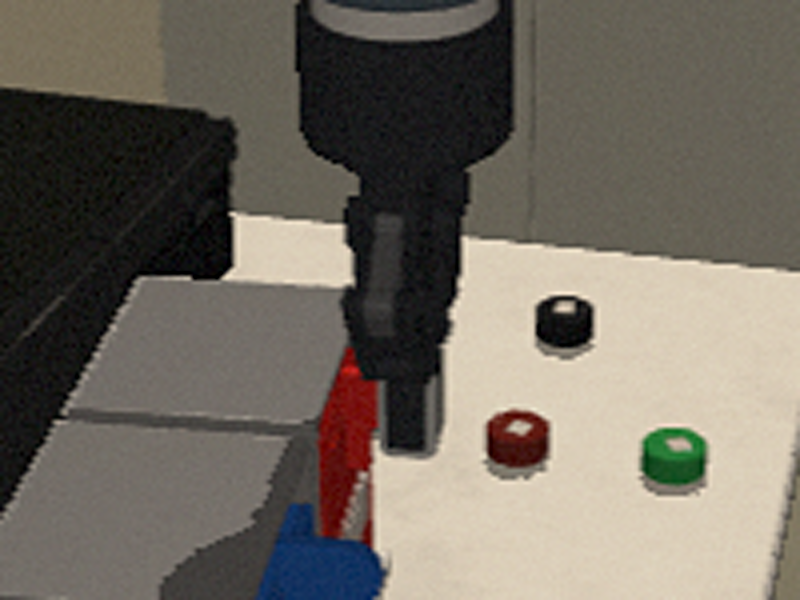

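The pads hold the tab at about (410,410). Next I'll find a feasible lean and tip the bin.

Run:
```python
from h import *
ls=[L for L in np.arange(-.1,.5,.05) if manip.solve_ik(*tabpose(.75,L)) is not None and manip.solve_ik(*tabpose(.75,L,.08)) is not None]
print(np.round(ls,2))
Lm=max(ls)*.9 if ls else 0
for th in np.linspace(.1,.75,8):
    p,o=tabpose(th,Lm*th/.75); manip.servo_line(p,o,rate=.06); st(round(th,2))
save("side","tip.png",(220,160,420,310),4); print(Lm)
```

```text
[-0.1  -0.05  0.    0.05  0.1   0.15  0.2   0.25]
0.1 5.6 [0.4734 0.2425 0.1189] [ 0.2 -5.6  5.4] 0.0073 42.1
0.19 5.9 [0.4646 0.2416 0.1145] [-0.2 -5.8  5.1] 0.0073 42.7
0.29 6.2 [0.4564 0.2407 0.1094] [ 0.6 -6.6  4.3] 0.0072 43.2
0.38 6.6 [0.4489 0.24   0.1037] [ 0.6 -8.5  4.6] 0.0071 43.9
0.47 6.9 [0.4416 0.2392 0.0971] [ 1.5 -7.4  2.6] 0.0076 44.6
0.56 7.2 [0.4351 0.2385 0.09  ] [ 1.5 -7.5  2.1] 0.0068 45.4
0.66 7.5 [0.4294 0.238  0.0824] [ 2.  -7.9  1.6] 0.007 46.5
0.75 7.8 [0.4244 0.2374 0.0744] [ 0.6 -7.8  3.5] 0.0074 47.5
0.225
```

View pics/tip.png

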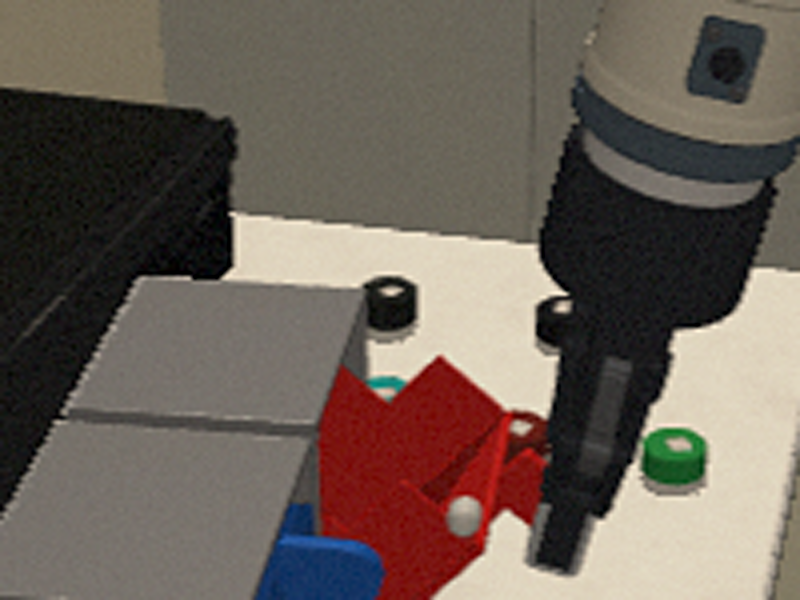

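The bin is tipped fully: its panel's top edge runs about (400,485) to (520,410), with the tab in the fingers. Next I'll release it and fetch the disc.

Run:
```python
from h import *
manip.command_gripper(.040,40); 
manip.servo_line(tabpose(.75,.225,.10)[0],rate=.15); st("off")
M=np.array([.4757,.0848]); o=down(-np.pi/2)
manip.command_gripper(.055,30)
manip.move_to([*M,.12],o)
manip.servo_line([*M,.025],rate=.1); st("low")
manip.command_gripper(0,30); st("grip")
manip.servo_line([*M,.20],rate=.2); st("up")
save("side","lift.png",(220,120,420,300),3.3)
```

```text
off 9.1 [0.4021 0.236  0.1719] [0.2 0.1 0.2] 0.0397 0.0
low 11.2 [0.4761 0.0849 0.0255] [-0.4 -0.8 -0.2] 0.0549 0.0
grip 11.6 [0.4761 0.0848 0.0257] [-0.7 -0.4  5.6] 0.0278 29.2
up 12.6 [0.475  0.0847 0.1992] [-0.   0.  -0.8] 0.0277 29.5
```

View pics/lift.png

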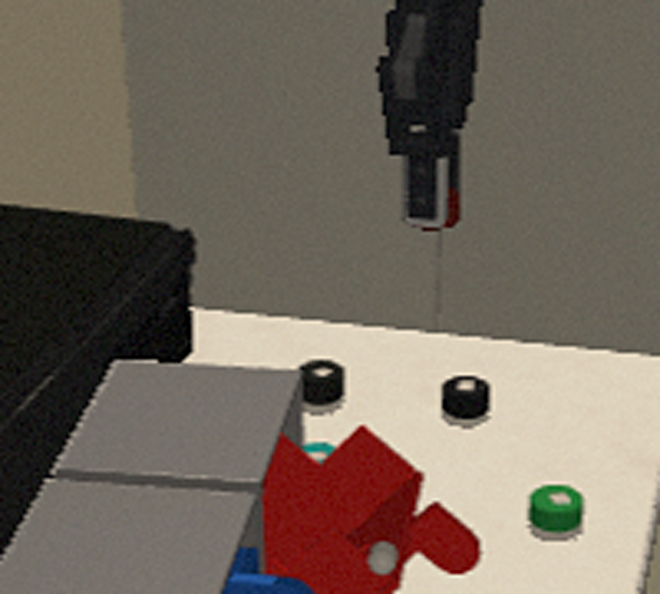

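The disc is held between the pads at (440,205), and the bin stays tipped with its tab at (455,540). Next I'll place the disc.

Run:
```python
from h import *
o=down(Q[2]-np.pi/2)
P=lambda z:W(-.040-.033,0,.014+z)
manip.move_to(P(.20),o); st("over")
manip.servo_line(P(.088),rate=.1); st("in")
manip.command_gripper(.040,30); manip.hold(.3); st("rel")
manip.servo_line(P(.21),rate=.2)
p=tabpose(.75,.225,.13); manip.move_to(*p)
save("side","placed.png",(230,200,390,320),5)
save("top","placedt.png",(200,170,320,290),5)
```

```text
over 13.3 [0.48   0.2435 0.2209] [ 0.7  0.1 -0.6] 0.0275 29.6
in 14.6 [0.4812 0.2438 0.1106] [-1.2 -0.9  0.6] 0.0277 29.6
rel 15.2 [0.4807 0.2436 0.11  ] [-0.8  0.1  0.4] 0.0402 0.0
```

View pics/placedt.png

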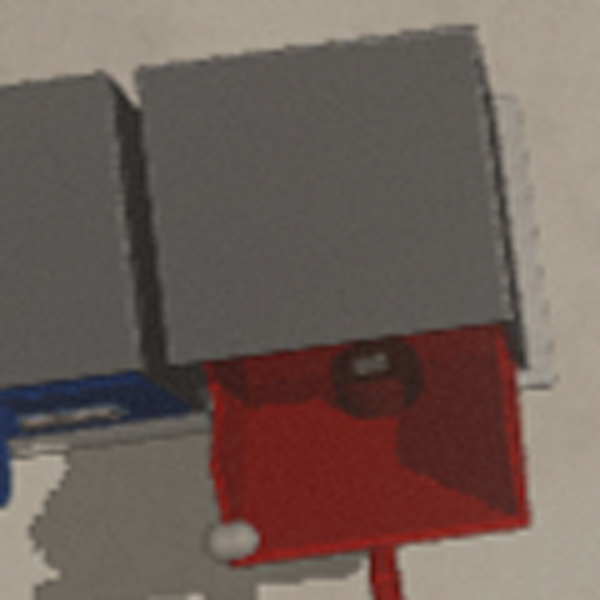

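The disc lies inside the bin at crop (375,378). There's an unexplained pale ball at the panel's top-left corner, crop (235,541). I'll triangulate it before shutting the bin.

Run:
```python
from h import *
c=manip.camera("top"); s=manip.camera("side")
def ray(c,u,v):
    T=c["cam_to_world"]; d=T[:3,:3]@np.array([(u-c["cx"])/c["fx"],(v-c["cy"])/c["fy"],1]); return T[:3,3],d/np.linalg.norm(d)
o1,d1=ray(c,247,278.2); o2,d2=ray(s,335.8,288.8)
t=np.linalg.lstsq(np.c_[d1,-d2],o2-o1,rcond=None)[0]; a,b=o1+t[0]*d1,o2+t[1]*d2
print(a,b,np.linalg.norm(a-b)); l=U.inv().apply((a+b)/2-[Q[0],Q[1],.008]); print("unit",l)
v=l-[-.04,0,.014]; th=.75
print("shut rel pivot",v[0]*np.cos(th)+v[2]*np.sin(th),v[1],-v[0]*np.sin(th)+v[2]*np.cos(th))
```

```text
[0.45153675 0.28373859 0.09805232] [0.45322921 0.28405211 0.09819428] 0.0017271041478113835
unit [-0.09738517  0.04284643  0.0901233 ]
shut rel pivot 0.009900501934987746 0.04284643205983091 0.09481452355268383
```

The ball sits on the inner top corner of the panel, so it's the bin's catch roller and it turns with the bin. Next I'll push the bin shut.

Run:
```python
from h import *
L=.225
manip.servo_line(tabpose(.75,L)[0],rate=.1); st("at")
manip.command_gripper(0,50); st("pinch")
for th in (.65,.55,.45,.35,.25,.18,.12,.08,.05,.02,0,-.02,-.035):
    p,o=tabpose(th,max(0,L*th/.75)); manip.servo_line(p,o,rate=.05); st(th)
manip.hold(.3); st("held")
save("side","shut.png",(220,160,420,310),4)
```

```text
at 18.0 [0.4247 0.2383 0.0752] [ 0.  -0.7  0.4] 0.0399 0.0
pinch 18.4 [0.4244 0.2374 0.0749] [ 2.2 -6.5  2.4] 0.0073 50.4
0.65 18.8 [0.4296 0.2379 0.0832] [ 1.8 -5.6 -3. ] 0.0072 49.3
0.55 19.1 [0.4354 0.2385 0.091 ] [ 1.3 -4.4 -3. ] 0.007 49.0
0.45 19.5 [0.4425 0.2393 0.0985] [-1.3 -5.3 -1. ] 0.0072 49.3
0.35 19.8 [0.4502 0.24   0.1052] [-1.6 -5.1  0. ] 0.0074 49.5
0.25 20.2 [0.4588 0.2409 0.1112] [-3.  -6.6  1. ] 0.0075 49.6
0.18 20.5 [0.4652 0.2416 0.1149] [-3.  -5.3  1.4] 0.0074 49.9
0.12 20.8 [0.4703 0.2421 0.1173] [-5.8 -4.7  1.2] 0.0072 49.8
0.08 21.0 [0.4739 0.2425 0.1189] [-4.6 -4.5  0.6] 0.0073 49.9
0.05 21.3 [0.4771 0.2428 0.1202] [-3.7 -4.6  1.7] 0.007 49.8
0.02 21.5 [0.4806 0.2432 0.1214] [-3.4 -5.5  0.9] 0.0077 49.7
0 21.8 [0.4829 0.2435 0.1222] [-1.1 -5.9  0.7] 0.0074 49.6
-0.02 22.0 [0.4845 0.2436 0.1226] [-2.9 -4.9  1.1] 0.0066 49.6
-0.035 22.3 [0.4846 0.2436 0.1226] [-6.3 -3.1  1.6] 0.0073 49.7
held 22.6 [0.4846 0.2436 0.1227] [-5.9 -4.1  1.2] 0.0072 49.7
```

Run:
```python
from h import *
for th in(-.06,-.09): manip.servo_line(tabpose(th,0)[0]*[1,1,0]+[0,0,.1227],rate=.05); st(th)
manip.servo_line(tabpose(-.02,0)[0],rate=.05)
manip.command_gripper(.040,30); st("open")
manip.servo_line(tabpose(-.02,0,.10)[0],rate=.15)
manip.move_to([.40,-.05,.30],down(-np.pi/2)); st("away")
c=manip.camera("side")["image"]; t=manip.camera("top")["image"]
a=cv2.resize(c[220:320,230:380],None,fx=4,fy=4,interpolation=2); b=cv2.resize(t[165:285,190:340],None,fx=2.6,fy=2.6,interpolation=2)
a=a[:b.shape[0]] if a.shape[0]>b.shape[0] else cv2.copyMakeBorder(a,0,b.shape[0]-a.shape[0],0,0,0)
o=np.hstack([a,b]); h=800/o.shape[1]
cv2.imwrite("pics/final.png",cv2.resize(o,None,fx=h,fy=h)[:,:,::-1])
```

```text
-0.06 22.9 [0.4848 0.2435 0.1226] [-16.5  -3.   12.2] 0.0071 51.4
-0.09 23.1 [0.4851 0.2435 0.1226] [-27.8  -2.8  21.6] 0.0076 52.9
open 23.8 [0.4851 0.2443 0.1229] [-0.1  0.5  0.2] 0.0395 0.0
away 25.8 [ 0.4004 -0.0496  0.2997] [0.2 0.1 0.5] 0.0402 0.0
```

View pics/final.png

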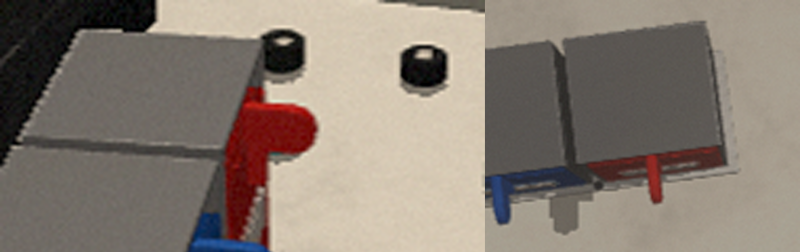

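The red bin looks shut, with its tab in the original place, and the blue bin and black mounts are unmoved. I'll compare pixels with the first pictures, then hand in.

Run:
```python
from h import *
for n,(u0,v0,u1,v1) in (("top",(235,230,310,265)),("side",(290,240,335,300))):
    e=[]
    for im in (cv2.imread(f"pics/{n}0.png"),manip.camera(n)["image"][:,:,::-1]):
        b=im[v0:v1,u0:u1].astype(int); v,u=np.nonzero(b[:,:,2]>b[:,:,1]+60); e.append((len(u),u.min()+u0,u.max()+u0,v.max()+v0,u.mean().round(2),v.mean().round(2)))
    print(n,e); ok=abs(e[0][4]-e[1][4])<.4 and abs(e[0][5]-e[1][5])<.4
    if not ok: raise SystemExit("differs")
manip.sign_off()
```

```text
top [(116, np.int64(258), np.int64(296), np.int64(260), np.float64(36.09), np.float64(18.31)), (119, np.int64(258), np.int64(296), np.int64(260), np.float64(35.99), np.float64(18.32))]
side [(635, np.int64(300), np.int64(327), np.int64(295), np.float64(20.21), np.float64(26.23)), (634, np.int64(300), np.int64(327), np.int64(295), np.float64(20.21), np.float64(26.18))]
the job is handed in; nothing more can be done
```

The red mount is in the red bin, which is pushed fully shut: its tab is back within a fraction of a pixel of its starting position in both cameras. The blue bin and black mounts look unmoved, and I handed the job in at about 26 s.

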